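# Fit the top tile of the stack into the trivet and stand the mug on it

### The job

The wooden trivet beside the stack of three loose tiles has lost its tile. Without lifting it, slide the top tile sideways off the stack, over the trivet's rim and down into its recess until it lies flat on the bottom; the two tiles beneath stay stacked just as they are. Then fetch the enamel mug and set it down gently, upright, in the middle of that tile, leaving the trivet and the other things on the worktop where they stand.

Things in the scene. Friction and masses are not known exactly. Their poses are not given: they have to be found in the camera images.
- trivet: Loose square hardwood trivet (0.6 kg), 138 x 138 mm, rim 18 mm high and 16 mm wide round an empty square recess 106 x 106 mm, 7 mm deep (floor at z = 11 mm). Origin: centre of the underside; x, y along its sides, z up. It stands about 5 to 15 mm to the left or right (about along y, pair turned up to 0.3 rad) of the tile stack, its sides within 0.1 rad of the tiles' sides.
- tile_top: Top one of three equal stacked square tiles, white glaze on terracotta, 100 x 100 x 10 mm, 0.23 kg, loose, too wide for the gripper. Origin: centre of its underside (z = 20 mm at the start, 2 mm above the trivet's rim); x, y along its sides, z up. In the recess it has 3 mm of play a side and stands 3 mm proud of the rim (its origin 11 mm above the trivet's).
- tile_middle: The tile under the top one, same size, loose; origin: centre of its underside, at z = 10 mm. It lies within a few mm of square with the others.
- tile_bottom: The lowest tile of the stack, same size, loose, lying on the worktop; origin: centre of its underside.
- enamel_mug: Loose white enamel mug, blue rim, open and empty, 80 mm high, 0.18 kg, left of the coffee mill; round body 40 mm in outer radius, wall about 4 mm, inside 74 mm deep. Origin on the underside, 13 mm off the body's axis toward the handle, which points to its own -y and reaches 54 mm from the origin; z up. Pinch it by the wall at the rim, one finger inside.
- mug_foot (a point): Centre of the mug's round foot, on the axis of its body, on the underside (z = 0 at the start).
- coffee_mill: Fixed box coffee mill between the mug and the tiles, about 160 x 200 mm and 236 mm high with its crank (crank knob on the left, +y); origin on the worktop under its middle. Carry the mug over it.
- pepper_mill: Bystander: turned wooden pepper mill, 58 mm across, 170 mm high, upright; origin: centre of its foot.
- lemon: Bystander: lemon, 72 x 57 x 58 mm; origin under its middle.
- garlic: Bystander: garlic bulb, 53 mm; origin under its middle.

How it is judged (in metres and radians):
On the way:
1. the top tile has been slid into the trivet's recess and lies flat on its bottom (x of tile_top in the frame of trivet between -0.006 and 0.006 m and y of tile_top in the frame of trivet between -0.006 and 0.006 m and z of tile_top in the frame of trivet between 0.009 and 0.0125 m and angle between the z axis of tile_top and the z axis of trivet, either way round below 0.03 rad), for 0.2 s.
At the end, for the whole second after the job is handed in: The former top tile lies flat on the bottom of the trivet's recess; the mug stands upright and still on it, its foot centred on the tile within 20 mm; the other two tiles lie within 10 mm and the trivet within 30 mm of where they were (all of step 1 and horizontal distance between mug_foot and tile_top below 0.02 m and z of mug_foot in the frame of tile_top between 0.007 and 0.013 m and angle between enamel_mug's own z axis and vertical below 0.05 rad and linear speed of each of enamel_mug, tile_top below 0.02 m/s and distance of each of tile_middle, tile_bottom from where it was at the start of the episode below 0.01 m and distance of trivet from where it was at the start of the episode below 0.03 m); the robot touches nothing.
It fails at once if a tile below the top one is shifted by more than 10 mm, or the trivet by more than 30 mm (distance of any of tile_middle, tile_bottom from where it was at the start of the episode above 0.01 m or distance of trivet from where it was at the start of the episode above 0.03 m).
It fails at once if the top tile is lifted (its middle more than 12 mm above where it lay) instead of slid (height (world z) of tile_top above 0.032 m).
It fails at once if the mug is dropped on to the tile (faster than 0.5 m/s close above the trivet) (linear speed of enamel_mug above 0.5 m/s and horizontal distance between mug_foot and trivet below 0.06 m and height (world z) of mug_foot below 0.08 m).
It fails at once if the mug is tipped over (angle between enamel_mug's own z axis and vertical above 0.8 rad).
It fails at once if the pepper mill, lemon or garlic is moved by more than 30 mm (distance of any of pepper_mill, lemon, garlic from where it was at the start of the episode above 0.03 m).
It also fails if it takes over 61 s, if anything falls off the work surface, if the arm or the gripper's body presses on something with over 40 N, if the wrist force passes 120 N, or if a joint passes its speed limit or range.

### The arm

A 6-joint arm with a two-finger parallel gripper is mounted at the origin on a cart in front of the work surface, level with it; the furniture and walls round the work are solid. World frame = base frame: x ahead of the robot, y to its left, z up, the work surface at z = 0. Lengths are in mm, angles in rad, forces in N, time in s.
With the tool pointing down it reaches from about 325 to 925 mm from the base axis. Payload 3.1 kg.
Tool frame: the origin (TCP) lies on the centre line of the jaws, within the pads' length; the fingertips stand 19 mm ahead of it and the grasp point (between the pads) is the TCP; z points along the fingers, y is the line along which they close (so a half turn about z gives the same grasp; the last joint's range is limited). The gripper opens to 85 mm and grips with 20 to 120 N. Pads are 22 mm wide; open, the fingers measure 114 mm over their backs; the gripper's body (76 mm by 85 mm) begins 54 mm behind the grasp point. The pads swing forward as they close: fully open they stand 13 mm farther back than shut.
Start: joints at [-1.342, 0.217, 1.613, -0, 1.311, -0.112], TCP at [208.922, -589.059, 250.3] pointing down, gripper open.
Joint ranges: [-2.75, 2.75], [-0.78, 2.1], [0.31, 2.55], [-1.13, 4.27], [0.13, 2.63], [-2.58, 2.58]. Speed limits (rad/s): [2.79, 2.79, 3.14, 3.14, 3.14, 3.14].

### API

Orientations are given as [roll, pitch, yaw] about the fixed x, y, z axes, in that order (R = Rz(yaw) Ry(pitch) Rx(roll)).
In Python, from plant import sensors, imaging, robot gives the robot as it stands.
- The arm moves only by the tool send_rows, never from a script. Its argument "steps" is a list of rows, each a list of 7 numbers: the shift along the tool's x, y, z in m, then the turn, a rotation vector about the tool's x, y, z in rad, then the finger opening in m, from 0 to 0.0854. In form: [[dx, dy, dz, ax, ay, az, jaw], ...]. A call has exactly 10 rows; each row shifts and turns the commanded pose from where the row before left it, along the tool's axes as they then stand; what a row does not reach is not made up. A row lasts 1/10 s, in which the tool goes at most 50 mm and 8.59 degrees, less where a joint would pass 70% of its speed; a pose out of reach is approached as far as the arm can. A call with a gripper value outside its range is refused whole. The fingers move at their own pace and stop on an object; "force" is the grip in N (left out, the last holds). Time passes only in rows, so rows that do not move let the fingers close, or fill a call up. It gives the time, the measured TCP pose, the force, the opening and the grip force at its end, in the units of the state.
- sensors.read_state(): the state, without advancing time (a new reading comes with each control period).
- imaging.snapshot(name): name is "side" or "top"; returns a dict with "color" (480x640x3 uint8, red, green, blue), "z_map" (480x640 float32, mm along the optical axis (not along the pixel's ray), 0 where there is no reading), "fov_y" (degrees; the focal length in pixels is half the picture's height over the tangent of half this angle, whatever the lens; pixels are square), "cx", "cy" (the principal point, pixels), "cam_to_world" (4x4, takes a point from camera to world coordinates). Camera axes: x right, y down, z forward; pixel columns grow to the right and rows downward; lengths in mm; the calibration is good to about 2 mm. A picture is of the moment at which its call begins.
- robot.hand_in(): hands the job in; it is judged then, once.
The state is a dict: "time_s": time; "qpos": joint angles; "qvel": joint speeds; "effort": joint torques, N m; "ee_pos": TCP position; "ee_rot": TCP orientation; "force": force on the tool from outside, world axes, zero at the start; "torque": the same for the moment, N m; "grip_width": finger opening in mm; "gripper_force": force on a finger pad.
Only numpy, scipy, OpenCV 4.12 (cv2) and the standard library are available. Lean on these libraries where they do the work, as an engineer would, in place of code of your own. Each camera call takes 0.05 s, during which the arm holds its last target. There are 200 camera calls.

## Working session

There is one attempt and no reset: what is moved stays moved. The work goes in short steps, Python scripts to look and compute and a tool call to move; the robot and the scene stay as the last step left them, time stands still between calls to the robot, and variables do not carry over. Pictures are saved under pics/ and viewed, at most 13 in all, crops included, and the job is handed in when it is done.

Besides the shell and the picture viewer there is one more tool, called as name([rows], argument=value, ...), one row to a line, values as JSON. send_rows: Moves the arm, as the interface text tells. Its arguments: {"type":"object","properties":{"steps":{"type":"array"},"force":{"type":"number"}},"required":["steps"]}

```bash
mkdir -p pics; ls
cat > h.py <<'E'
import numpy as np, cv2
from plant import sensors, imaging, robot
def snap(n,save=None):
    s=imaging.snapshot(n)
    if save: cv2.imwrite('pics/'+save,cv2.cvtColor(s['color'],cv2.COLOR_RGB2BGR))
    return s
def foc(s): return 240/np.tan(np.radians(s['fov_y'])/2)
def cloud(s):
    f=foc(s); v,u=np.mgrid[0:480,0:640]; z=s['z_map']
    p=np.stack([(u-s['cx'])/f*z,(v-s['cy'])/f*z,z,np.ones_like(z)],-1)
    return (p@np.array(s['cam_to_world']).T)[...,:3]
def ray(s,uv,h):
    T=np.array(s['cam_to_world']); f=foc(s); uv=np.atleast_2d(uv).astype(float)
    d=np.stack([(uv[:,0]-s['cx'])/f,(uv[:,1]-s['cy'])/f,np.ones(len(uv))],-1)@T[:3,:3].T
    o=T[:3,3]; t=(h-o[2])/d[:,2]; return (o+d*t[:,None])[:,:2]
E
python3 - <<'E'
from h import *
a=snap('top','top0.png'); b=snap('side','side0.png')
for s in (a,b): print(s['fov_y'],s['cx'],s['cy'],np.round(s['cam_to_world'],3).tolist())
print(sensors.read_state())
E
```

```text
pics
49.716074807588484 325.93824997602974 237.04231438520839 [[-0.017, -0.999, 0.052, 421.093], [-1.0, 0.017, 0.002, -66.206], [-0.003, -0.052, -0.999, 1355.338], [0.0, 0.0, 0.0, 1.0]]
51.98928323653953 320.39104291413827 246.5202662372086 [[0.976, -0.081, 0.201, 294.107], [-0.216, -0.423, 0.88, -934.242], [0.014, -0.903, -0.43, 491.103], [0.0, 0.0, 0.0, 1.0]]
{'time_s': 0.1, 'qpos': array([-1.34217456e+00,  2.17718881e-01,  1.61482178e+00, -2.51637844e-06,
        1.31132249e+00, -1.12196951e-01]), 'qvel': array([-2.42692368e-04, -1.48241357e-04, -1.10758584e-03, -4.57562201e-05,
        1.73605978e-03,  6.55021299e-04]), 'effort': array([-1.30706831e-04, -3.98073721e+01, -3.04968274e+01, -9.21344963e-05,
        4.21712495e-03,  1.39115940e-05]), 'ee_pos': array([ 208.76926247, -588.33584805,  249.04878389]), 'ee_rot': array([-3.13933617e+00, -2.51792554e-04,  3.40819085e-01]), 'force': array([0.00984832, 0.37923679, 0.18000062]), 'torque': array([-0.04128374, -0.04163512, -0.00806885]), 'gripper_force': 0.0, 'grip_width': 85.37697336186761}
```

View pics/top0.png

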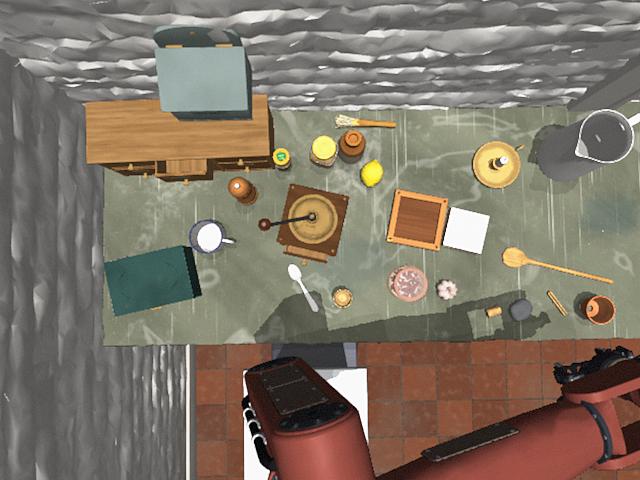

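View pics/side0.png

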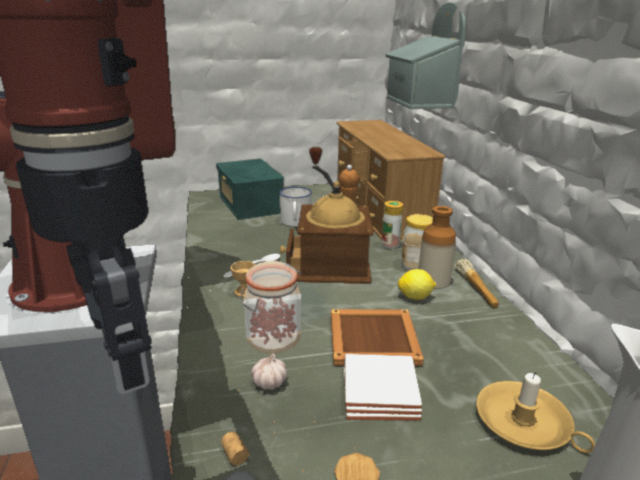

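The top view shows the white tile stack at about (467,231), the trivet left of it at (417,220), the mug at (207,237) with its handle pointing right, and the coffee mill at (312,222). The side view agrees, with the garlic at (269,373).

```bash
cat > m.py <<'E'
from h import *
def rect(s,mask,seed,h):
    n,l,st,c=cv2.connectedComponentsWithStats(mask.astype(np.uint8),connectivity=4)
    ys,xs=np.where(mask); i=np.argmin((xs-seed[0])**2+(ys-seed[1])**2); k=l[ys[i],xs[i]]
    ct=max(cv2.findContours((l==k).astype(np.uint8),0,cv2.CHAIN_APPROX_NONE)[0],key=cv2.contourArea)
    P=ray(s,ct[:,0,:],h).astype(np.float32)
    (c,wh,ang)=cv2.minAreaRect(P); a=(ang+45)%90-45
    return np.round(c,1),np.round(wh,1),np.radians(a).round(3)
def masks(s):
    c=s['color'].astype(int); r,g,b=c[...,0],c[...,1],c[...,2]
    return (c.min(-1)>185)&(c.max(-1)-c.min(-1)<30),(r-b>40)&(r>80)
E
python3 - <<'E'
from m import *
for n,st,sr in (('top',(467,231),(392,220)),('side',(382,375),(335,335))):
    s=snap(n); w,o=masks(s)
    print(n,'tile',rect(s,w,st,30),'trivet',rect(s,o,sr,18))
s=snap('top'); P=cloud(s)
# mug & mill & others heights
for nm,(u0,u1,v0,v1) in dict(mug=(185,240,215,260),mill=(255,355,180,265),pepper=(225,260,172,208),garlic=(435,460,277,302),jar=(388,430,262,304),lemon=(358,386,158,188),basket=(100,205,245,318)).items():
    q=P[v0:v1,u0:u1].reshape(-1,3); t=q[q[:,2]>25]
    print(nm,np.round(np.percentile(t,[1,50,99],axis=0),0).tolist())
q=P[215:260,185:240].reshape(-1,3); t=q[(q[:,2]>72)&(q[:,2]<90)].astype(np.float32)
print('rim',len(t),cv2.minEnclosingCircle(t[:,:2].copy()))
c=s['color'][215:260,185:250].astype(int); bl=(c[...,2]-c[...,0]>15)
ys,xs=np.where(bl); print(len(xs)); pp=ray(s,np.c_[xs+185,ys+215],80).astype(np.float32); print(cv2.minEnclosingCircle(pp))
cv2.imwrite('pics/mug.png',cv2.resize(cv2.cvtColor(s['color'][205:270,175:255],cv2.COLOR_RGB2BGR),None,fx=7,fy=7,interpolation=cv2.INTER_NEAREST))
for p in [(421,220),(467,231),(467,260)]: print(p,P[p[1],p[0]].round(1))
E
```

```text
top tile (array([ 502.1, -422.2]), array([101.1, 101. ]), np.float64(-0.255)) trivet (array([ 532.1, -300.2]), array([139.7, 139.5]), np.float64(-0.207))
side tile (array([ 500.4, -423.4]), array([100.6,  99.2]), np.float64(-0.255)) trivet (array([ 529.1, -308.4]), array([153.2, 138.9]), np.float64(-0.203))
mug [[421.0, -66.0, 26.0], [483.0, 257.0, 59.0], [532.0, 289.0, 1355.0]]
mill [[425.0, -109.0, 46.0], [519.0, -28.0, 117.0], [608.0, 75.0, 236.0]]
pepper [[580.0, 118.0, 36.0], [600.0, 136.0, 147.0], [650.0, 164.0, 174.0]]
garlic [[327.0, -391.0, 25.0], [350.0, -366.0, 35.0], [383.0, -287.0, 328.0]]
jar [[328.0, -298.0, 41.0], [372.0, -252.0, 127.0], [415.0, -216.0, 139.0]]
lemon [[534.0, -210.0, 29.0], [649.0, -181.0, 48.0], [687.0, -113.0, 620.0]]
basket [[314.0, 257.0, 34.0], [391.0, 359.0, 104.0], [468.0, 467.0, 111.0]]
rim 123 ((476.37823486328125, 237.09286499023438), 57.684810638427734)
184
((482.2040100097656, 245.6633758544922), 57.764610290527344)
(421, 220) [ 530.7 -310.6   15.7]
(467, 231) [ 499.4 -426.1   25.8]
(467, 260) [ 425.1 -432.2   -5.7]
```

View pics/mug.png

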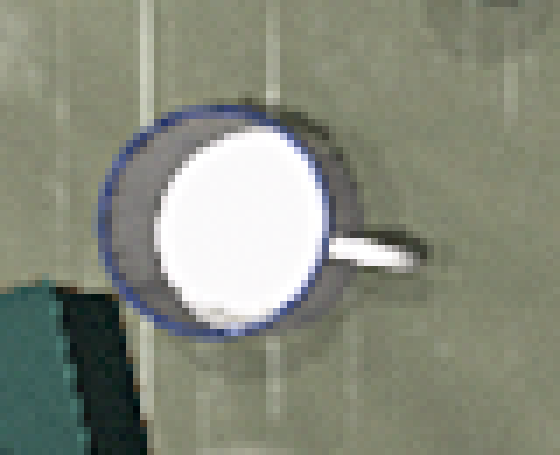

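The crop shows the blue rim circle spanning x 97–332 and y 103–340, so its centre is at pixel (205.7,236.6). The handle points right, and the green box corner is close by at lower left. First I'll turn the tool so its y lies along the tile's face.

send_rows([
  [0, 0, 0, 0, 0, -0.0976, 0.05],
  [0, 0, 0, 0, 0, -0.0976, 0.05],
  [0, 0, 0, 0, 0, -0.0976, 0.05],
  [0, 0, 0, 0, 0, -0.0976, 0.05],
  [0, 0, 0, 0, 0, -0.0976, 0.05],
  [0, 0, 0, 0, 0, -0.0976, 0.05],
  [0, 0, 0, 0, 0, -0.0976, 0.05],
  [0, 0, 0, 0, 0, -0.0976, 0.05],
  [0, 0, 0, 0, 0, -0.0976, 0.05],
  [0, 0, 0, 0, 0, -0.0976, 0.05],
], force=60)

```text
time_s: 1.25
ee_pos: [208.9, -588.9, 250.1]
ee_rot: [-3.141, -0.0, 1.321]
force: [-0.9, -0.4, -0.4]
grip_width: 49.9
gripper_force: 0.0
```

send_rows([
  [0.0158, 0.0242, 0, 0, 0, 0, 0.05],
  [0.0158, 0.0242, 0, 0, 0, 0, 0.05],
  [0.0158, 0.0242, 0, 0, 0, 0, 0.05],
  [0.0158, 0.0242, 0, 0, 0, 0, 0.05],
  [0.0158, 0.0242, 0, 0, 0, 0, 0.05],
  [0.0158, 0.0242, 0, 0, 0, 0, 0.05],
  [0.0158, 0.0242, 0, 0, 0, 0, 0.05],
  [0.0158, 0.0242, 0, 0, 0, 0, 0.05],
  [0.0158, 0.0242, 0, 0, 0, 0, 0.05],
  [0.0158, 0.0242, 0, 0, 0, 0, 0.05],
])

```text
time_s: 2.25
ee_pos: [483.9, -496.4, 250.0]
ee_rot: [-3.141, -0.0, 1.317]
force: [-0.1, -0.1, -0.3]
grip_width: 50.0
gripper_force: 0.0
```

send_rows([
  [0, 0, 0.02, 0, 0, 0, 0.05],
  [0, 0, 0.025, 0, 0, 0, 0.05],
  [0, 0, 0.025, 0, 0, 0, 0.05],
  [0, 0, 0.025, 0, 0, 0, 0.05],
  [0, 0, 0.025, 0, 0, 0, 0.05],
  [0, 0, 0.025, 0, 0, 0, 0.05],
  [0, 0, 0.025, 0, 0, 0, 0.05],
  [0, 0, 0.02, 0, 0, 0, 0.05],
  [0, 0, 0.01, 0, 0, 0, 0.05],
  [0, 0, 0, 0, 0, 0, 0.05],
])

```text
time_s: 3.25
ee_pos: [481.8, -495.6, 48.0]
ee_rot: [-3.138, -0.003, 1.317]
force: [-0.3, 0.2, 1.3]
grip_width: 49.9
gripper_force: 0.0
```

Run:
```python
from m import *
s=snap('side')
cv2.imwrite('pics/s1.png',cv2.resize(cv2.cvtColor(s['color'][290:480,240:500],cv2.COLOR_RGB2BGR),None,fx=3,fy=3))
s=snap('top'); w,o=masks(s); print(rect(s,w,(467,231),30),rect(s,o,(392,220),18))
```

```text
(array([ 502.3, -421. ]), array([ 99.3, 100. ]), np.float64(-0.264)) (array([ 532.1, -300. ]), array([139.8, 139.3]), np.float64(-0.206))
```

View pics/s1.png

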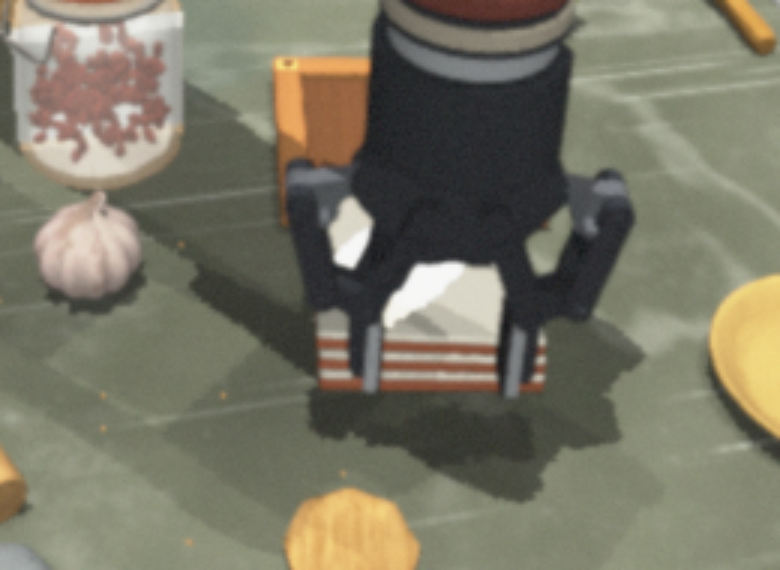

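The side crop shows both fingertips hanging just behind the stack's near face, at crop pixels (371,388) and (512,395), with the tile stack and garlic clear. To calibrate tip height I'll touch the worktop.

send_rows([
  [0, 0, 0.01, 0, 0, 0, 0.05],
  [0, 0, 0.01, 0, 0, 0, 0.05],
  [0, 0, 0.008, 0, 0, 0, 0.05],
  [0, 0, 0.002, 0, 0, 0, 0.05],
  [0, 0, 0.001, 0, 0, 0, 0.05],
  [0, 0, 0.001, 0, 0, 0, 0.05],
  [0, 0, 0.001, 0, 0, 0, 0.05],
  [0, 0, 0.001, 0, 0, 0, 0.05],
  [0, 0, 0, 0, 0, 0, 0.05],
  [0, 0, 0, 0, 0, 0, 0.05],
])

```text
time_s: 4.35
ee_pos: [482.9, -497.0, 16.5]
ee_rot: [3.141, 0.0, 1.317]
force: [0.6, 0.3, 0.5]
grip_width: 49.7
gripper_force: 0.0
```

send_rows([
  [0, 0, 0.001, 0, 0, 0, 0.05],
  [0, 0, 0.001, 0, 0, 0, 0.05],
  [0, 0, 0.001, 0, 0, 0, 0.05],
  [0, 0, 0, 0, 0, 0, 0.05],
  [0, 0, 0, 0, 0, 0, 0.05],
  [0, 0, 0, 0, 0, 0, 0.05],
  [0, 0, 0, 0, 0, 0, 0.05],
  [0, 0, 0, 0, 0, 0, 0.05],
  [0, 0, 0, 0, 0, 0, 0.05],
  [0, 0, 0, 0, 0, 0, 0.05],
])

```text
time_s: 5.35
ee_pos: [483.1, -497.2, 16.1]
ee_rot: [-3.141, -0.0, 1.317]
force: [-4.4, 3.7, 11.0]
grip_width: 49.7
gripper_force: 5.5
```

send_rows([
  [0, 0, -0.01, 0, 0, 0, 0.05],
  [0, 0, -0.01, 0, 0, 0, 0.05],
  [0, 0, -0.005, 0, 0, 0, 0.05],
  [0.003, 0, 0, 0, 0, 0, 0.05],
  [0.005, 0, 0, 0, 0, 0, 0.05],
  [0.005, 0, 0, 0, 0, 0, 0.05],
  [0.004, 0, 0, 0, 0, 0, 0.05],
  [0.004, 0, 0, 0, 0, 0, 0.05],
  [0.004, 0, 0, 0, 0, 0, 0.05],
  [0, 0, 0, 0, 0, 0, 0.05],
])

```text
time_s: 6.35
ee_pos: [489.3, -472.0, 38.1]
ee_rot: [-3.141, -0.001, 1.317]
force: [-0.2, -0.4, -0.1]
grip_width: 49.9
gripper_force: 0.0
```

```bash
cat > st.py <<'E'
from m import *
def rep(pic=None,jac=30):
    s=snap('top',pic); w,o=masks(s); t=rect(s,w,(440,225),jac); r=rect(s,o,(392,220),18)
    a=r[2]; d=np.array(t[0])-r[0]; print('tile',t,'trivet',r)
    print('in trivet',d@[np.cos(a),np.sin(a)],d@[-np.sin(a),np.cos(a)],'dyaw',t[2]-a)
E
python3 -c "
from st import *; rep('t2.png'); print(sensors.read_state()['ee_pos'],sensors.read_state()['force'])"
```

```text
tile (array([ 504.6, -412.3]), array([ 98.5, 100. ]), np.float64(-0.264)) trivet (array([ 532. , -300.1]), array([139.6, 139.6]), np.float64(-0.207))
in trivet -3.75517105106524 -115.43612385374534 dyaw -0.05700000000000002
[ 489.26588008 -472.26692578   38.21811526] [-0.38114433  1.1813242   0.29783458]
```

View pics/t2.png

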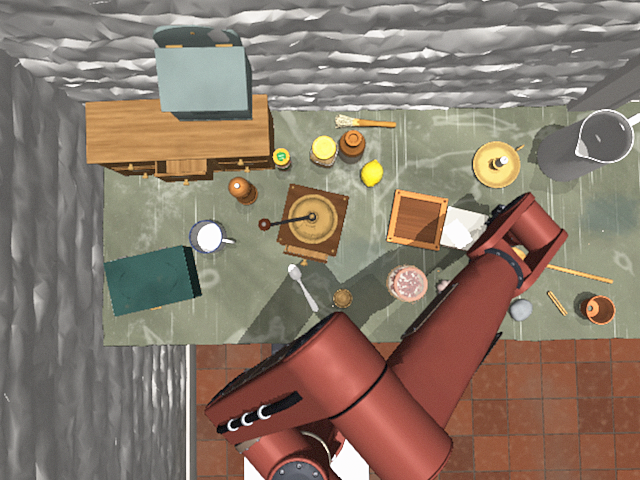

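The top view shows the tile, partly covered by the wrist, now shifted about 10 mm toward the trivet. Its visible corner is at (455,215), and everything else is unmoved. I'll go on pushing while turning the tile into line with the trivet.

send_rows([
  [0.003, 0.0002, 0, 0, 0, -0.0047, 0.05],
  [0.004, 0.0002, 0, 0, 0, -0.0047, 0.05],
  [0.004, 0.0002, 0, 0, 0, -0.0047, 0.05],
  [0.004, 0.0002, 0, 0, 0, -0.0047, 0.05],
  [0.004, 0.0002, 0, 0, 0, -0.0047, 0.05],
  [0.004, 0.0002, 0, 0, 0, -0.0047, 0.05],
  [0.004, 0.0002, 0, 0, 0, -0.0047, 0.05],
  [0.004, 0.0002, 0, 0, 0, -0.0047, 0.05],
  [0.004, 0.0002, 0, 0, 0, -0.0047, 0.05],
  [0.003, 0.0002, 0, 0, 0, -0.0047, 0.05],
])

```text
time_s: 7.4
ee_pos: [500.0, -436.0, 38.4]
ee_rot: [3.141, 0.0, 1.364]
force: [-0.6, -1.3, -1.2]
grip_width: 49.8
gripper_force: 0.7
```

```bash
python3 -c "
from st import *; rep('t3.png'); s=snap('side')
cv2.imwrite('pics/s3.png',cv2.resize(cv2.cvtColor(s['color'][290:480,240:500],cv2.COLOR_RGB2BGR),None,fx=3,fy=3));print(sensors.read_state()['ee_pos'],sensors.read_state()['force'])"
```

```text
tile (array([ 512.8, -376.7]), array([ 98.1, 100. ]), np.float64(-0.197)) trivet (array([ 532.2, -299.6]), array([138.8, 139.3]), np.float64(-0.206))
in trivet -3.2193186300732393 -79.43806384572865 dyaw 0.00899999999999998
[ 500.02483628 -435.51325688   38.30437143] [0.59672374 0.75216659 0.81511983]
```

View pics/s3.png

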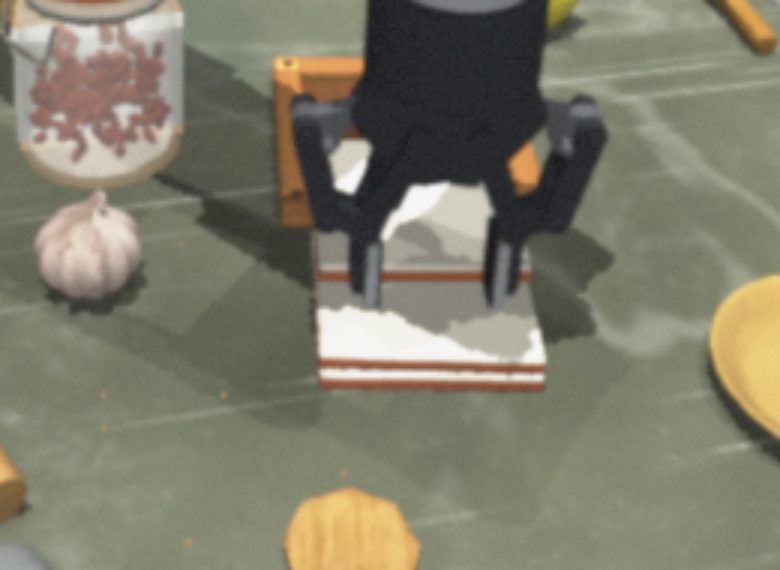

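The side crop shows the top tile pushed cleanly toward the trivet, its trailing edge at crop y≈275. The lower two tiles are undisturbed.

send_rows([
  [0.005, 0.0004, 0, 0, 0, 0, 0.05],
  [0.006, 0.0004, 0, 0, 0, 0, 0.05],
  [0.006, 0.0004, 0, 0, 0, 0, 0.05],
  [0.006, 0.0004, 0, 0, 0, 0, 0.05],
  [0.006, 0.0004, 0, 0, 0, 0, 0.05],
  [0.006, 0.0004, 0, 0, 0, 0, 0.05],
  [0.006, 0.0004, 0, 0, 0, 0, 0.05],
  [0.006, 0.0004, 0, 0, 0, 0, 0.05],
  [0.006, 0, 0, 0, 0, 0, 0.05],
  [0.005, 0, 0, 0, 0, 0, 0.05],
])

```text
time_s: 8.5
ee_pos: [514.8, -379.2, 37.9]
ee_rot: [-3.141, -0.001, 1.364]
force: [-0.3, -1.3, -0.3]
grip_width: 50.1
gripper_force: 0.4
```

```bash
python3 -c "
from st import *; rep(jac=27); s=snap('side','s4f.png')
cv2.imwrite('pics/s4.png',cv2.resize(cv2.cvtColor(s['color'][290:480,240:500],cv2.COLOR_RGB2BGR),None,fx=3,fy=3));print(sensors.read_state()['ee_pos'],sensors.read_state()['force'])"
```

```text
tile (array([ 526.8, -319.5]), array([98.8, 99.8]), np.float64(-0.202)) trivet (array([ 532.4, -299.7]), array([138.9, 139.4]), np.float64(-0.203))
in trivet -1.4931595827828512 -20.522438316641235 dyaw 0.0010000000000000009
[ 514.91954946 -378.91870709   38.01723236] [ 0.13777547  0.41185364 -0.8243278 ]
```

View pics/s4.png

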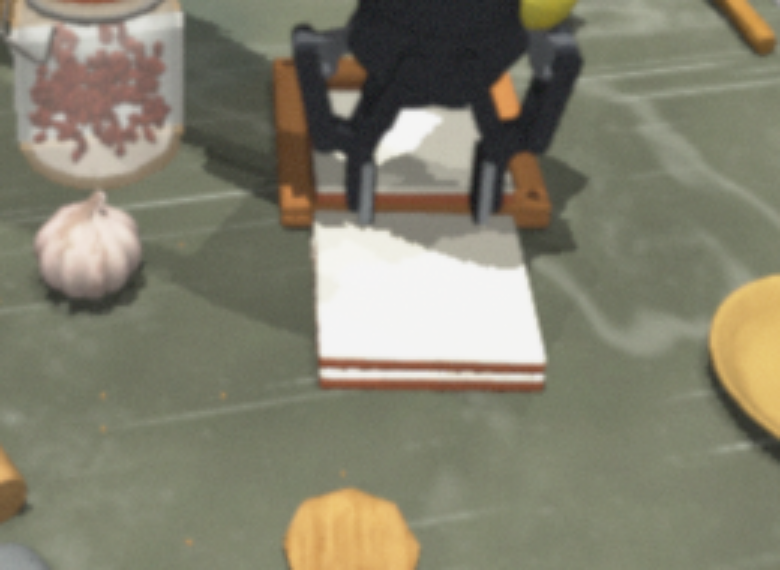

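The side crop shows the leading edge inside the recess and the trailing edge still on the near rim (crop y≈205). The lower tiles haven't moved.

send_rows([
  [0.003, 0.0003, 0, 0, 0, 0, 0.05],
  [0.003, 0.0003, 0, 0, 0, 0, 0.05],
  [0.003, 0.0003, 0, 0, 0, 0, 0.05],
  [0.003, 0.0002, 0.0004, 0, 0, 0, 0.05],
  [0.003, 0.0002, 0.0004, 0, 0, 0, 0.05],
  [0.002, 0, 0.0004, 0, 0, 0, 0.05],
  [0.001, 0, 0.0004, 0, 0, 0, 0.05],
  [0.001, 0, 0.0004, 0, 0, 0, 0.05],
  [0.001, 0, 0, 0, 0, 0, 0.05],
  [0, 0, 0, 0, 0, 0, 0.05],
])

```text
time_s: 9.6
ee_pos: [520.1, -360.1, 36.0]
ee_rot: [-3.141, -0.001, 1.363]
force: [-0.0, -0.3, 0.3]
grip_width: 49.6
gripper_force: 0.0
```

```bash
python3 -c "
from st import *; rep(jac=21); s=snap('side')
cv2.imwrite('pics/s5.png',cv2.resize(cv2.cvtColor(s['color'][290:400,300:460],cv2.COLOR_RGB2BGR),None,fx=5,fy=5));print(sensors.read_state()['ee_pos'],sensors.read_state()['force'])"
```

```text
tile (array([ 532.6, -300.4]), array([96.3, 99.9]), np.float64(-0.209)) trivet (array([ 533.1, -294.5]), array([128.8, 139.2]), np.float64(-0.209))
in trivet 0.73502296991327 -5.875350307317821 dyaw 0.0
[ 519.81947363 -359.82772094   35.5716091 ] [-0.48259008  0.04923131 -0.38224945]
```

View pics/s5.png

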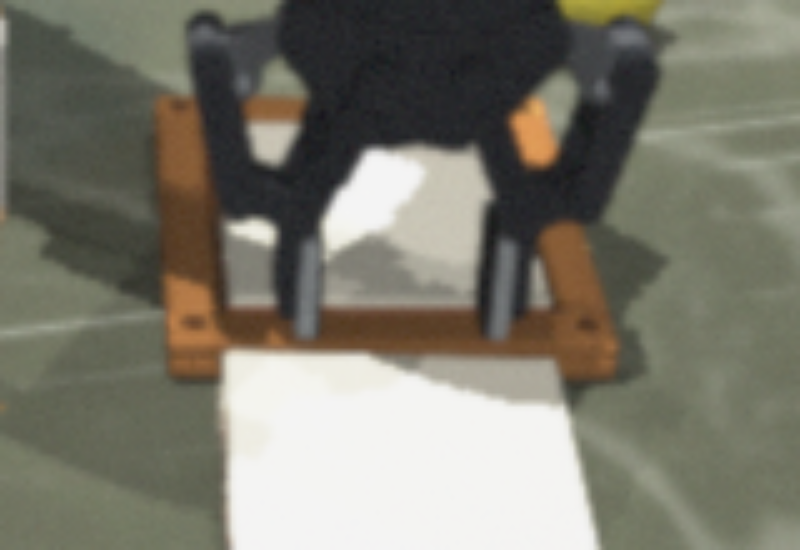

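The side crop shows the tile dropped into the recess, flush all round, with the near rim bare at crop y≈330. I'll raise the arm, verify, and measure the mug.

send_rows([
  [0, 0, -0.005, 0, 0, 0, 0.05],
  [0, 0, -0.02, 0, 0, 0, 0.05],
  [0, 0, -0.03, 0, 0, 0, 0.05],
  [0, 0, -0.035, 0, 0, 0, 0.05],
  [0, 0, -0.035, 0, 0, 0, 0.05],
  [0, 0, -0.035, 0, 0, 0, 0.05],
  [0, 0, -0.035, 0, 0, 0, 0.05],
  [0, 0, -0.035, 0, 0, 0, 0.05],
  [0, 0, -0.03, 0, 0, 0, 0.05],
  [0, 0, -0.02, 0, 0, 0, 0.05],
])

```text
time_s: 10.7
ee_pos: [520.9, -361.0, 319.8]
ee_rot: [3.138, 0.001, 1.364]
force: [-0.1, 0.3, -0.9]
grip_width: 50.2
gripper_force: 0.0
```

Run:
```python
from st import *
s=snap('side'); w,o=masks(s); P=cloud(s)
R=rect(s,w,(380,330),21); print('side',R)
s=snap('top'); w,o=masks(s); print('top trivet',rect(s,o,(392,220),18))
c=s['color'].astype(int); bl=(c[...,2]-c[...,0]>25)&(c[...,2]-c[...,1]>10); bl[:215]=0;bl[262:]=0;bl[:,:185]=0;bl[:,226:]=0
ys,xs=np.where(bl); h=cv2.convexHull(np.c_[xs,ys].astype(np.int32))[:,0]
P=ray(s,h,80); A=np.c_[2*P,np.ones(len(P))]; x=np.linalg.lstsq(A,(P**2).sum(1),rcond=None)[0]
print('mug',x[:2],np.sqrt(x[2]+x[:2]@x[:2]),len(xs))
print('hand centre',ray(s,[205.65,236.6],80), 'handle tip',ray(s,[235,241],45))
print('cab corner', [ray(s,p,0) for p in [(270,165),(258,177)]])
s=snap('side'); c=s['color'].astype(int); y,x=np.mgrid[0:480,0:640]
bl=(c[...,2]-c[...,0]>20)&(c[...,2]-c[...,1]>10)&(y>175)&(y<215)&(x>270)&(x<320); ys,xs=np.where(bl)
if len(xs): P=ray(s,np.c_[xs,ys],80); print('side rim',P.min(0),P.max(0),len(xs))
print(sensors.read_state()['qpos'])
```

```text
side (array([ 534.6, -284.2]), array([55.4, 97.7]), np.float64(-0.197))
top trivet (array([ 531.9, -300. ]), array([139.8, 139.1]), np.float64(-0.205))
mug [494.4228391 234.3603814] 41.206262238448126 143
hand centre [[493.63631219 233.18556766]] handle tip [[483.17072812 167.06857247]]
cab corner [array([[684.51462562,  81.01960953]]), array([[653.16536896, 113.03782373]])]
side rim [453.03342072 202.1537084 ] [524.43864532 266.65042834] 24
[-7.16980278e-01  1.87808292e-01  1.52020468e+00  2.87180685e-04
  1.42986771e+00 -5.10139214e-01]
```

Tile and trivet check out: the trivet is unmoved at (532,-300). The mug axis is at (494,234), so I'll grip its far (+x) wall at x≈532.

send_rows([
  [0, 0, 0, 0, 0, -0.1035, 0.05],
  [0, 0, 0, 0, 0, -0.1035, 0.05],
  [0.03, 0, 0, 0, 0, 0, 0.05],
  [0.045, 0, 0, 0, 0, 0, 0.05],
  [0.045, 0, 0, 0, 0, 0, 0.05],
  [0.045, 0, 0, 0, 0, 0, 0.05],
  [0.045, 0, 0, 0, 0, 0, 0.05],
  [0.045, 0, 0, 0, 0, 0, 0.05],
  [0.045, 0, 0, 0, 0, 0, 0.05],
  [0.045, 0, 0, 0, 0, 0, 0.05],
])

```text
time_s: 11.85
ee_pos: [518.7, -13.8, 313.6]
ee_rot: [-3.137, -0.001, 1.571]
force: [1.3, -0.0, -0.4]
grip_width: 50.1
gripper_force: 0.0
```

send_rows([
  [0.045, 0.001, 0, 0, 0, 0, 0.05],
  [0.045, 0.002, 0, 0, 0, 0, 0.05],
  [0.045, 0.002, 0, 0, 0, 0, 0.05],
  [0.045, 0.002, 0, 0, 0, 0, 0.05],
  [0.04, 0.002, 0, 0, 0, 0, 0.05],
  [0.02, 0.002, 0, 0, 0, 0, 0.05],
  [0.01, 0, 0, 0, 0, 0, 0.05],
  [0, 0, 0, 0, 0, 0, 0.05],
  [0, 0, 0, 0, 0, 0, 0.05],
  [0, 0, 0, 0, 0, 0, 0.05],
])

```text
time_s: 12.85
ee_pos: [531.2, 232.9, 315.9]
ee_rot: [-3.141, 0.001, 1.569]
force: [-0.1, 0.4, 0.3]
grip_width: 50.0
gripper_force: 0.0
```

Run:
```python
from st import *
s=snap('side'); c=s['color'].astype(int); y,x=np.mgrid[0:480,0:640]
bl=(c[...,2]-c[...,0]>12)&(c[...,2]-c[...,1]>5)&(y>175)&(y<215)&(x>270)&(x<320); ys,xs=np.where(bl)
P=ray(s,np.c_[xs,ys],80); print('side rim',P.min(0),P.max(0),len(xs))
cv2.imwrite('pics/s6.png',cv2.resize(cv2.cvtColor(s['color'][60:260,200:440],cv2.COLOR_RGB2BGR),None,fx=3,fy=3))
print(sensors.read_state()['ee_pos'])
```

```text
side rim [454.41630672 190.87244452] [532.37161658 277.58658554] 21
[531.36002495 232.8879868  316.10818308]
```

View pics/s6.png

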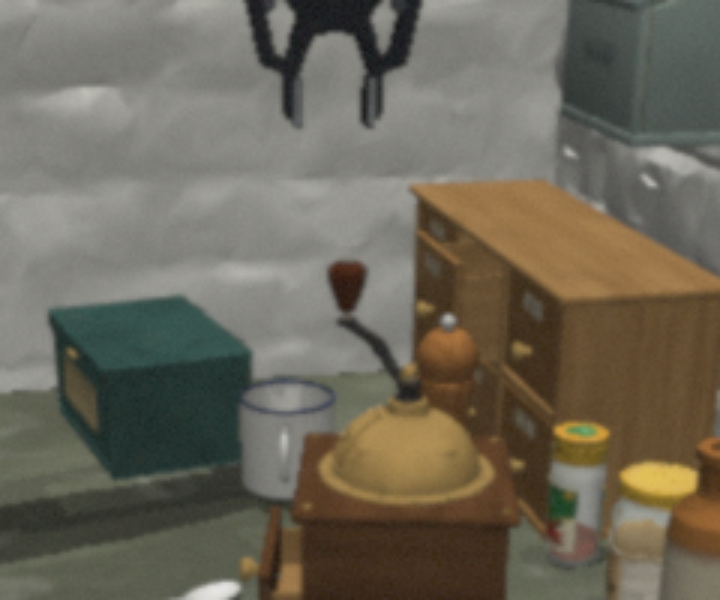

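The side crop shows the gripper hanging above the mug, whose rim is at crop (287,395), with the green box to its left and the crank knob well to the right. Both cameras agree on the mug centre, so I'll go down.

send_rows([
  [0, 0, 0.02, 0, 0, 0, 0.05],
  [0, 0, 0.03, 0, 0, 0, 0.05],
  [0, 0, 0.03, 0, 0, 0, 0.05],
  [0, 0, 0.03, 0, 0, 0, 0.05],
  [0, 0, 0.03, 0, 0, 0, 0.05],
  [0, 0, 0.03, 0, 0, 0, 0.05],
  [0, 0, 0.02, 0, 0, 0, 0.05],
  [0, 0, 0.015, 0, 0, 0, 0.05],
  [0, 0, 0.005, 0, 0, 0, 0.05],
  [0, 0, 0, 0, 0, 0, 0.05],
])

```text
time_s: 13.9
ee_pos: [531.3, 233.7, 106.1]
ee_rot: [-3.141, 0.0, 1.57]
force: [0.1, 0.7, 0.0]
grip_width: 50.4
gripper_force: 0.0
```

send_rows([
  [0, 0, 0.01, 0, 0, 0, 0.05],
  [0, 0, 0.01, 0, 0, 0, 0.05],
  [0, 0, 0.008, 0, 0, 0, 0.05],
  [0, 0, 0.006, 0, 0, 0, 0.05],
  [0, 0, 0, 0, 0, 0, 0.05],
  [0, 0, 0, 0, 0, 0, 0.05],
  [0, 0, 0, 0, 0, 0, 0.05],
  [0, 0, 0, 0, 0, 0, 0.05],
  [0, 0, 0, 0, 0, 0, 0.05],
  [0, 0, 0, 0, 0, 0, 0.05],
])

```text
time_s: 14.9
ee_pos: [531.5, 234.2, 72.6]
ee_rot: [3.141, -0.0, 1.571]
force: [-0.1, -0.4, 0.6]
grip_width: 50.3
gripper_force: 0.0
```

No contact. Closing gradually.

send_rows([
  [0, 0, 0, 0, 0, 0, 0.04],
  [0, 0, 0, 0, 0, 0, 0.03],
  [0, 0, 0, 0, 0, 0, 0.022],
  [0, 0, 0, 0, 0, 0, 0.016],
  [0, 0, 0, 0, 0, 0, 0.012],
  [0, 0, 0, 0, 0, 0, 0.009],
  [0, 0, 0, 0, 0, 0, 0.006],
  [0, 0, 0, 0, 0, 0, 0.003],
  [0, 0, 0, 0, 0, 0, 0],
  [0, 0, 0, 0, 0, 0, 0],
], force=60)

```text
time_s: 15.9
ee_pos: [531.5, 234.1, 72.6]
ee_rot: [3.141, 0.0, 1.571]
force: [-0.6, -0.3, 1.7]
grip_width: 2.2
gripper_force: 57.6
```

send_rows([
  [0, 0, 0, 0, 0, 0, 0],
  [0, 0, 0, 0, 0, 0, 0],
  [0, 0, 0, 0, 0, 0, 0],
  [0, 0, -0.002, 0, 0, 0, 0],
  [0, 0, -0.004, 0, 0, 0, 0],
  [0, 0, -0.006, 0, 0, 0, 0],
  [0, 0, -0.008, 0, 0, 0, 0],
  [0, 0, -0.01, 0, 0, 0, 0],
  [0, 0, -0.01, 0, 0, 0, 0],
  [0, 0, 0, 0, 0, 0, 0],
])

```text
time_s: 16.9
ee_pos: [533.1, 234.8, 115.0]
ee_rot: [3.137, -0.001, 1.571]
force: [0.3, 0.6, -1.9]
grip_width: 2.4
gripper_force: 57.4
```

send_rows([
  [0, 0, -0.01, 0, 0, 0, 0],
  [0, 0, -0.025, 0, 0, 0, 0],
  [0, 0, -0.028, 0, 0, 0, 0],
  [0, 0, -0.028, 0, 0, 0, 0],
  [0, 0, -0.028, 0, 0, 0, 0],
  [0, 0, -0.028, 0, 0, 0, 0],
  [0, 0, -0.028, 0, 0, 0, 0],
  [0, 0, -0.028, 0, 0, 0, 0],
  [0, 0, -0.025, 0, 0, 0, 0],
  [0, 0, -0.012, 0, 0, 0, 0],
])

```text
time_s: 17.9
ee_pos: [532.0, 234.4, 355.7]
ee_rot: [3.137, -0.001, 1.571]
force: [1.6, -0.1, -2.1]
grip_width: 1.9
gripper_force: 57.5
```

Run:
```python
from st import *
s=snap('side','s7f.png'); im=cv2.cvtColor(s['color'],cv2.COLOR_RGB2BGR)
t=snap('top'); im2=cv2.cvtColor(t['color'],cv2.COLOR_RGB2BGR)
a=cv2.resize(im[20:200,230:390],None,fx=2.5,fy=2.5); b=cv2.resize(im2[180:300,150:290],None,fx=2.5,fy=2.5)
h=max(a.shape[0],b.shape[0]); pad=lambda i:cv2.copyMakeBorder(i,0,h-i.shape[0],0,0,0)
cv2.imwrite('pics/s7.png',np.hstack([pad(a),pad(b)])); st=sensors.read_state();print(st['ee_pos'],st['force'],st['torque'],st['grip_width'])
```

```text
[532.11487897 234.46484844 354.84934343] [ 0.59578142 -0.0822587  -1.59443305] [ 0.04477355 -0.04881656 -0.01006272] 2.0137176801637047
```

View pics/s7.png

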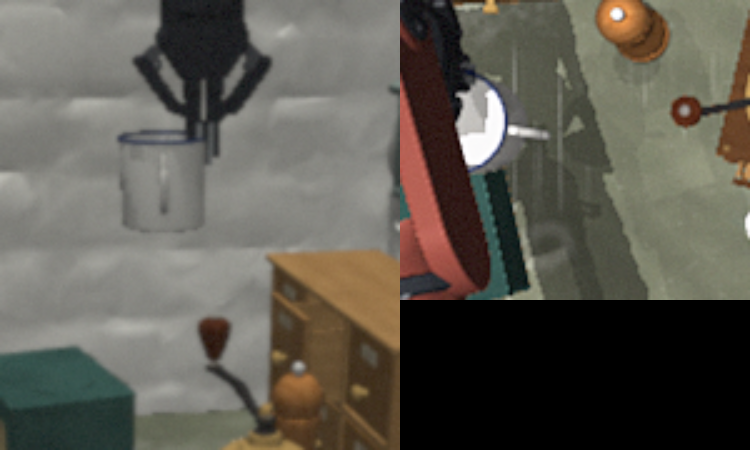

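The picture shows the mug hanging upright from the gripper (left panel, rim at y≈137), with its foot well above the crank knob. I'll carry it over the coffee mill.

send_rows([
  [-0.01, 0, 0, 0, 0, 0, 0],
  [-0.02, 0, 0, 0, 0, 0, 0],
  [-0.03, 0, 0, 0, 0, 0, 0],
  [-0.04, 0, 0, 0, 0, 0, 0],
  [-0.04, 0, 0, 0, 0, 0, 0],
  [-0.04, 0, 0, 0, 0, 0, 0],
  [-0.04, 0, 0, 0, 0, 0, 0],
  [-0.04, 0, 0, 0, 0, 0, 0],
  [-0.04, 0, 0, 0, 0, 0, 0],
  [-0.04, 0, 0, 0, 0, 0, 0],
])

```text
time_s: 19.0
ee_pos: [529.6, -107.6, 349.5]
ee_rot: [-3.137, -0.001, 1.57]
force: [0.9, -0.3, -1.7]
grip_width: 2.2
gripper_force: 57.5
```

send_rows([
  [-0.04, 0.005, 0, 0, 0, 0, 0],
  [-0.04, 0.006, 0, 0, 0, 0, 0],
  [-0.04, 0.006, 0, 0, 0, 0, 0],
  [-0.03, 0.006, 0, 0, 0, 0, 0],
  [-0.02, 0.006, 0, 0, 0, 0, 0],
  [-0.015, 0.005, 0, 0, 0, 0, 0],
  [-0.01, 0.004, 0, 0, 0, 0, 0],
  [0, 0, 0, 0, 0, 0, 0],
  [0, 0, 0, 0, 0, 0, 0],
  [0, 0, 0, 0, 0, 0, 0],
])

```text
time_s: 20.0
ee_pos: [569.3, -299.7, 352.4]
ee_rot: [-3.141, -0.001, 1.572]
force: [0.2, 0.4, -2.0]
grip_width: 2.4
gripper_force: 57.5
```

send_rows([
  [0, 0, 0.015, 0, 0, 0, 0],
  [0, 0, 0.025, 0, 0, 0, 0],
  [0, 0, 0.03, 0, 0, 0, 0],
  [0, 0, 0.03, 0, 0, 0, 0],
  [0, 0, 0.03, 0, 0, 0, 0],
  [0, 0, 0.03, 0, 0, 0, 0],
  [0, 0, 0.025, 0, 0, 0, 0],
  [0, 0, 0.02, 0, 0, 0, 0],
  [0, 0, 0.01, 0, 0, 0, 0],
  [0, 0, 0.005, 0, 0, 0, 0],
])

```text
time_s: 21.0
ee_pos: [568.4, -299.7, 130.5]
ee_rot: [-3.139, -0.002, 1.571]
force: [0.2, 0.6, -2.6]
grip_width: 2.0
gripper_force: 57.6
```

Run:
```python
from st import *
s=snap('side'); c=s['color'].astype(int); st=sensors.read_state(); print(st['ee_pos'])
cv2.imwrite('pics/s8.png',cv2.resize(cv2.cvtColor(s['color'][200:400,280:480],cv2.COLOR_RGB2BGR),None,fx=3,fy=3))
bl=(c[...,2]-c[...,0]>15)&(c[...,2]-c[...,1]>5); bl[:200]=0;bl[330:]=0;bl[:,:300]=0;bl[:,440:]=0
ys,xs=np.where(bl); print(len(xs),xs.min(),xs.max(),ys.min(),ys.max())
h=cv2.convexHull(np.c_[xs,ys].astype(np.int32))[:,0]; P=ray(s,h,st['ee_pos'][2]+7.5)
x=np.linalg.lstsq(np.c_[2*P,np.ones(len(P))],(P**2).sum(1),rcond=None)[0]; print('rim centre',x[:2],np.sqrt(x[2]+x[:2]@x[:2]))
t=snap('top'); w,o=masks(t); print(rect(t,o,(392,220),18))
```

```text
[ 568.63383966 -300.00319165  130.71013907]
187 352 404 256 282
rim centre [ 528.40121553 -304.8601944 ] 41.33551572341167
(array([ 567.2, -241.7]), array([ 37.8, 110.9]), np.float64(-0.555))
```

View pics/s8.png

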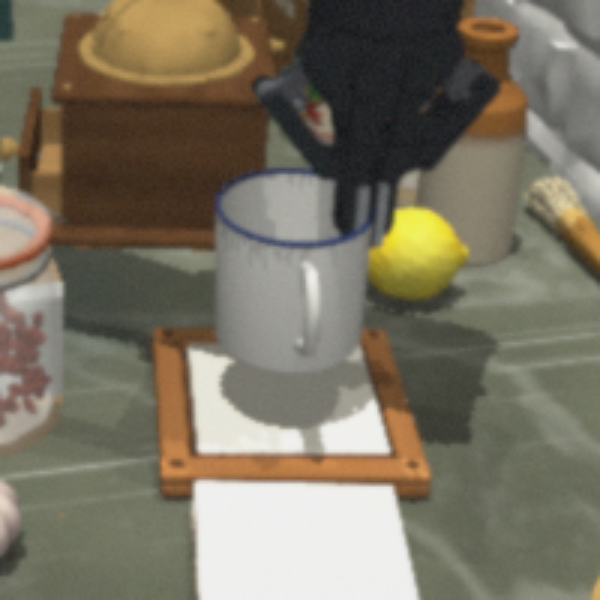

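The side crop shows the mug upright over the tile in the trivet, with its rim at crop (293,207) and its shadow near the middle of the tile. The tile lies flat inside the rim. Now the gentle set-down.

send_rows([
  [0.001, 0.001, 0.004, 0, 0, 0, 0],
  [0.001, 0.001, 0.005, 0, 0, 0, 0],
  [0, 0, 0.005, 0, 0, 0, 0],
  [0, 0, 0.005, 0, 0, 0, 0],
  [0, 0, 0.005, 0, 0, 0, 0],
  [0, 0, 0.004, 0, 0, 0, 0],
  [0, 0, 0.002, 0, 0, 0, 0],
  [0, 0, 0.001, 0, 0, 0, 0],
  [0, 0, 0, 0, 0, 0, 0],
  [0, 0, 0, 0, 0, 0, 0],
])

```text
time_s: 22.1
ee_pos: [571.5, -299.0, 101.6]
ee_rot: [3.141, 0.0, 1.571]
force: [1.2, -0.6, -1.9]
grip_width: 1.9
gripper_force: 57.5
```

send_rows([
  [0, 0, 0.001, 0, 0, 0, 0],
  [0, 0, 0.001, 0, 0, 0, 0],
  [0, 0, 0.001, 0, 0, 0, 0],
  [0, 0, 0.001, 0, 0, 0, 0],
  [0, 0, 0, 0, 0, 0, 0],
  [0, 0, 0, 0, 0, 0, 0],
  [0, 0, 0, 0, 0, 0, 0],
  [0, 0, 0, 0, 0, 0, 0],
  [0, 0, 0, 0, 0, 0, 0],
  [0, 0, 0, 0, 0, 0, 0],
])

```text
time_s: 23.1
ee_pos: [571.3, -298.8, 97.4]
ee_rot: [3.141, 0.0, 1.571]
force: [0.6, -0.2, -1.9]
grip_width: 2.6
gripper_force: 57.5
```

send_rows([
  [0, 0, 0.001, 0, 0, 0, 0],
  [0, 0, 0.001, 0, 0, 0, 0],
  [0, 0, 0.0005, 0, 0, 0, 0],
  [0, 0, 0.0005, 0, 0, 0, 0],
  [0, 0, 0, 0, 0, 0, 0],
  [0, 0, 0, 0, 0, 0, 0],
  [0, 0, 0, 0, 0, 0, 0],
  [0, 0, 0, 0, 0, 0, 0],
  [0, 0, 0, 0, 0, 0, 0],
  [0, 0, 0, 0, 0, 0, 0],
])

```text
time_s: 24.1
ee_pos: [571.3, -298.8, 94.4]
ee_rot: [3.141, -0.0, 1.571]
force: [-0.1, -0.5, -1.4]
grip_width: 1.9
gripper_force: 57.6
```

send_rows([
  [0, 0, 0.0005, 0, 0, 0, 0],
  [0, 0, 0.0005, 0, 0, 0, 0],
  [0, 0, 0.0005, 0, 0, 0, 0],
  [0, 0, 0, 0, 0, 0, 0],
  [0, 0, 0, 0, 0, 0, 0],
  [0, 0, 0, 0, 0, 0, 0],
  [0, 0, 0, 0, 0, 0, 0],
  [0, 0, 0, 0, 0, 0, 0],
  [0, 0, 0, 0, 0, 0, 0],
  [0, 0, 0, 0, 0, 0, 0],
])

```text
time_s: 25.1
ee_pos: [572.0, -298.9, 93.6]
ee_rot: [3.14, 0.0, 1.571]
force: [2.2, 2.1, 5.0]
grip_width: 2.3
gripper_force: 58.8
```

In contact (about 7 N). Releasing slowly.

send_rows([
  [0, 0, 0, 0, 0, 0, 0.003],
  [0, 0, 0, 0, 0, 0, 0.006],
  [0, 0, 0, 0, 0, 0, 0.01],
  [0, 0, 0, 0, 0, 0, 0.014],
  [0, 0, 0, 0, 0, 0, 0.018],
  [0, 0, 0, 0, 0, 0, 0.022],
  [0, 0, 0, 0, 0, 0, 0.026],
  [0, 0, 0, 0, 0, 0, 0.03],
  [0, 0, 0, 0, 0, 0, 0.03],
  [0, 0, 0, 0, 0, 0, 0.03],
], force=20)

```text
time_s: 26.1
ee_pos: [571.3, -298.8, 92.8]
ee_rot: [3.142, 0.0, 1.571]
force: [-0.5, 0.6, 0.1]
grip_width: 30.0
gripper_force: 0.0
```

send_rows([
  [0, 0, -0.005, 0, 0, 0, 0.03],
  [0, 0, -0.01, 0, 0, 0, 0.03],
  [0, 0, -0.015, 0, 0, 0, 0.03],
  [0, 0, -0.02, 0, 0, 0, 0.03],
  [0, 0, -0.03, 0, 0, 0, 0.03],
  [0, 0, -0.035, 0, 0, 0, 0.03],
  [0, 0, -0.035, 0, 0, 0, 0.03],
  [0, 0, -0.03, 0, 0, 0, 0.03],
  [0, 0, -0.02, 0, 0, 0, 0.03],
  [0, 0, 0, 0, 0, 0, 0.03],
])

```text
time_s: 27.1
ee_pos: [573.5, -300.2, 299.8]
ee_rot: [3.132, 0.006, 1.571]
force: [0.6, 0.2, 0.3]
grip_width: 30.1
gripper_force: 0.0
```

send_rows([
  [0, 0, -0.02, 0, 0, 0, 0.03],
  [0.04, 0, -0.01, 0, 0, 0, 0.03],
  [0.04, 0, 0, 0, 0, 0, 0.03],
  [0.04, 0, 0, 0, 0, 0, 0.03],
  [0.04, 0, 0, 0, 0, 0, 0.03],
  [0.04, 0, 0, 0, 0, 0, 0.03],
  [0.04, 0, 0, 0, 0, 0, 0.03],
  [0.03, 0, 0, 0, 0, 0, 0.03],
  [0.02, 0, 0, 0, 0, 0, 0.03],
  [0, 0, 0, 0, 0, 0, 0.03],
])

```text
time_s: 28.1
ee_pos: [570.5, -6.2, 321.8]
ee_rot: [-3.14, -0.001, 1.574]
force: [-0.7, -0.2, -0.1]
grip_width: 29.7
gripper_force: 0.0
```

Run:
```python
from st import *
s=snap('side'); t=snap('top'); print(sensors.read_state()['ee_pos'])
a=cv2.resize(s['color'][230:430,310:450],None,fx=2.8,fy=2.8); b=cv2.resize(t['color'][160:300,340:500],None,fx=2.5,fy=2.5)
h=max(a.shape[0],b.shape[0]); pad=lambda i:cv2.copyMakeBorder(i,0,h-i.shape[0],0,0,0)
cv2.imwrite('pics/s9.png',cv2.cvtColor(np.hstack([pad(a),pad(b)]),cv2.COLOR_RGB2BGR))
for n,q,(u0,u1,v0,v1) in (('side',s,(310,450,230,345)),('top',t,(385,450,180,260))):
    c=q['color'].astype(int); bl=(c[...,2]-c[...,0]>20)&(c[...,2]-c[...,1]>8); m=np.zeros_like(bl); m[v0:v1,u0:u1]=bl[v0:v1,u0:u1]
    ys,xs=np.where(m); h=cv2.convexHull(np.c_[xs,ys].astype(np.int32))[:,0]; P=ray(q,h,101)
    x=np.linalg.lstsq(np.c_[2*P,np.ones(len(P))],(P**2).sum(1),rcond=None)[0]; print(n,len(xs),x[:2],np.sqrt(x[2]+x[:2]@x[:2]))
w,o=masks(t); print(rect(t,o,(392,220),18)); print(rect(t,w,(467,231),20))
```

```text
[570.8305789   -8.7821867  322.04903253]
side 172 [ 533.83468968 -301.01473753] 41.115934322580756
top 124 [ 534.88396263 -299.04873682] 40.69252838480202
(array([ 532. , -300.1]), array([139.7, 139.4]), np.float64(-0.207))
(array([ 504.6, -413. ]), array([122.1, 100.7]), np.float64(-0.238))
```

View pics/s9.png

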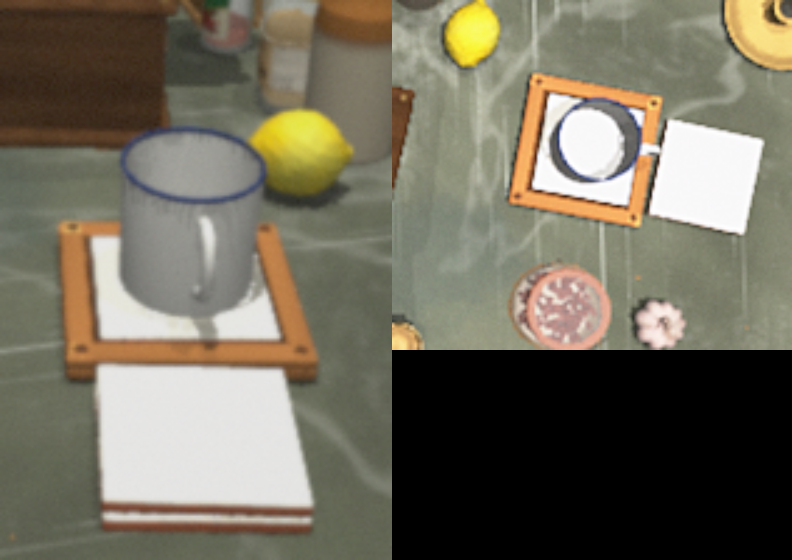

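The picture shows the mug upright near the middle of the tile (top panel, rim at (597,140)), about 3 mm off. The tile lies flat in the trivet, and the lower tiles are stacked as before. Handing in.

```bash
python3 -c "
from plant import robot; print(robot.hand_in())"
```

```text
the job is handed in; nothing more can be done
None
```

The job is handed in, though no verdict came back: the top tile lies flat in the trivet's recess, the mug stands upright about 3 mm off its centre, and in the final pictures the trivet and the other two tiles are where they started.

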